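# Close up the coolant housing: cock shut, cover swung over, push rivets home

## Robot

A 6-joint arm with a two-finger parallel gripper is mounted at the origin on the work surface. World frame = base frame: x ahead of the robot, y to its left, z up, the work surface at z = 0. Lengths are in m, angles in rad, forces in N, time in s.
With the tool pointing down it reaches from about 0.35 to 0.925 m from the base axis. Payload 6.4 kg.
Tool frame: the origin (TCP) lies at the very end of the fingers, on their centre line; the grasp point (between the pads) lies 19 mm behind it (manip.grip_point_offset is the distance from the TCP to the grasp point, in m); z points along the fingers, y is the line along which they close (so a half turn about z gives the same grasp; the last joint's range is limited). The gripper opens to 94 mm and grips with 3 to 60 N. Pads are 16 mm wide; open, the fingers measure 119 mm over their backs; the gripper's body (75 mm by 177 mm) begins 78 mm behind the grasp point.
Start: joints at [-1.497, 0.245, 1.558, -0, 1.339, -0.174], TCP at [0.159, -0.63, 0.205] pointing down, gripper open.
Joint ranges: [-3.13, 3.13], [-1.02, 2.26], [0.13, 2.54], [-0.95, 4.09], [0.21, 2.88], [-2.74, 2.74]. Speed limits (rad/s): [2.57, 2.57, 3.14, 3.14, 3.14, 3.14].

## Interface

Orientations are given as a unit quaternion [x, y, z, w].
In Python, from rig import manip gives the robot as it stands.
- The arm moves only by the shell command python3 -m handwheel 'ROWS' [FORCE]. ROWS is JSON, a list of rows, each an object of numbers: "grip": the closure, from 0 (fully open) to 1 (shut); "dx", "dy", "dz": the shift along the tool's x, y, z in mm; "twist": the turn about the tool's z in rad. In form: [{"grip": .., "dx": .., "dy": .., "dz": .., "twist": ..}, ...]. A call has 1 to 5 rows; each row shifts and turns the commanded pose from where the row before left it, along the tool's axes as they then stand; what a row does not reach is not made up. A row lasts 1/8 s, in which the tool goes at most 62.5 mm and 10.7 degrees, less where a joint would pass 70% of its speed; a pose out of reach is approached as far as the arm can. A call is refused whole if a number of a shift passes 62.5 or a number of a turn 0.188, either way. A call with a gripper value outside its range is refused whole. The fingers move at their own pace and stop on an object; FORCE is the grip in N (left out, the last holds). Time passes only in rows, so rows that do not move let the fingers close. It gives the time, the measured TCP pose, the force, the opening and the grip force at its end, in the units of the state.
- manip.sense(): the state, without advancing time (a new reading comes with each control period).
- manip.camera(name): name is "side" or "top" or "wrist"; returns the picture (400x640x3 uint8, red, green, blue); there is no depth.
- manip.camera_params(name): a dict with "mtx" (3x3 intrinsics, pixels), "pose" (4x4, takes a point from camera to world coordinates). Camera axes: x right, y up, looking along -z (the intrinsics and any distortion apply to the point x, -y, -z); pixel columns grow to the right and rows downward; lengths in m; the calibration is good to about 2 mm. The wrist camera is an equidistant fisheye: a pixel r from the principal point sees the ray r / f radians off the axis. A picture is of the moment at which its call begins: read the wrist's pose just before it. camera_params takes no time and is no camera call; for the wrist camera it gives the pose at the moment of the call.
- manip.close_job(): hands the job in; it is judged then, once.
The state is a dict: "time_s": time; "q": joint angles; "joint_vel": joint speeds; "joint_efforts": joint torques, N m; "tool_pos": TCP position; "eef_rot": TCP orientation; "force": force on the tool from outside, world axes, zero at the start; "ft_torque": the same for the moment, N m; "finger_gap": finger opening in m; "gripper_force": force on a finger pad.
Only numpy, scipy, OpenCV 4.12 (cv2) and the standard library are available. Lean on these libraries where they do the work, as an engineer would, in place of code of your own. Each camera call takes 0.05 s, during which the arm holds its last target. There are 200 camera calls.

## Task

Close up the coolant housing: first lift the stray tappet off its deck and stand it gently upright in the orange tray, and turn the drain cock's lever clockwise until it stops, shut, across its pipe. Then pull up the center pin of the outer push rivet that holds the swivel cover parked, swing the cover, unforced, over the strainer port to its stop, and push the center pins of both its rivets right down onto their flanges. Leave the other parts lying about where they are.

Things in the scene. Friction and masses are not known exactly. Their poses are not given: they have to be found in the camera images.
- housing: Cast aluminium coolant housing fixed to the bench. Origin: under its middle, on the bench. Flat deck 50 mm above the bench spanning x -95..105 mm, y -115..125 mm in its own frame; at yaw 0 its -x side faces the robot. The cover is pivoted near its +x +y corner; the brass drain cock sticks out of the middle of its -x side (to x = -158 mm, top at 43 mm height). The dark ribbed strainer port (55 x 100 mm, flush with the deck) is at x 22..78, y -55..45 mm.
- cock (a joint): Drain cock lever about a vertical axis, rad: 0 = open (lever along its pipe, pointing along the housing's +x, in over the deck, where it juts into the sweep of the cover, which would strike it), growing clockwise seen from above to 1.571 = shut, at a hard stop (lever across the pipe, pointing along the housing's -y). Friction 0.2 N m; stays where it is left.
- cock_spindle (a point): Lever's turning axis, at half the height of its grip (64 mm above the bench), on the brass valve body 115 mm in front (-x) and 40 mm to -y of the housing's origin.
- cock_grip (a point): Middle of the lever's grey plastic sleeve, 70 mm from the spindle. The sleeve runs from 35 to 95 mm from the spindle, is 14 mm wide, and reaches from 54 to 74 mm above the bench, i.e. 4 to 24 mm above the deck.
- cover (a joint): Swivel cover, a black plastic plate 66 mm wide reaching 150 mm from its pivot, 2 to 8 mm above the deck (two low ribs along its edges reach 11 mm). Angle about the vertical pivot, rad: 0 = parked (pointing along the housing's -x), growing counter-clockwise seen from above to 1.571 = home over the strainer port (pointing along the housing's -y) at a hard stop. Light friction, 0.12 N m; it stays where left.
- cover_pivot (a point): Cover's turning axis (hexagon bolt head 20 mm wide, top 15 mm above the deck), at the height of the tops of the rivet flanges, 10 mm above the deck.
- rivet_tip (a joint): Height of the outer rivet's center pin above its home, m: 0 = pushed home (head flat on its flange), 0.012 = fully up. Friction 5 N; it stays where left. It starts down and its shank then sits in a hole in the deck and locks the cover; the shank clears the deck from 0.009 up. It can go down again only where there is a hole under it: parked or home.
- rivet_tip_head (a point): Middle of the top of the outer rivet's pin head: grey plastic, round, 14 mm across, 8 mm tall, on the cover's center line 130 mm from the pivot. The head stands on a grey flange 26 mm across, whose top is 10 mm above the deck (60 mm above the bench).
- rivet_mid (a joint): Same as rivet_tip for the inner rivet; it starts up (about 0.010 to 0.012). It can be pushed down only when the cover is home.
- rivet_mid_head (a point): Middle of the top of the inner rivet's pin head: like the outer one, on the cover's center line 70 mm from the pivot.
- tappet_center (a point): Center (half-way up) of the stray tappet: a solid steel bucket 30 mm in diameter, 26 mm tall, about 60 g, standing upright on the housing's deck in the cover's way. z is its axis.
- tray_in (a point): Center of the inner floor (4 mm above the bench) of the orange tray, a fixed open tray 140 mm (its x) by 100 mm (its y), 28 mm tall, 4 mm walls. Two short bolts are fixed inside along its +x end (x above 50 mm, up to 17 mm tall); the rest is empty.
- tappet_b: Bystander: another tappet, same size, standing on the bench beyond the housing. Origin under it.
- tappet_c: Bystander: another tappet, same size, standing on the bench beyond the housing. Origin under it.
- oil_filter: Bystander: white oil filter, 76 mm in diameter, 85 mm tall, standing on the bench on the side of the housing where the tray is not. Origin under it.
- head_bolt: Bystander: dark bolt standing on its 20 mm hexagon head on the housing's deck near the +x -y corner, 45 mm tall. Origin under it.
- socket: Bystander: steel socket standing on the bench close in front (-x) of the housing, near the parked cover's end, 26 mm across, 45 mm tall. Origin under it.
- belt_gear: Bystander: dark timing gear lying flat, 72 mm across, 28 mm tall, beyond the housing. Origin under it.
- piston: Bystander: aluminium piston standing, 76 mm across, 55 mm tall, to one side, beyond the tray or filter. Origin under it.
- spanner: Bystander: steel spanner lying on the bench to one side, beyond the tray or filter. Origin under its middle.
- tappet: The stray tappet's body, origin under its middle (see point tappet_center).
There are look-alikes about, which are no part of the job. Several things look just like the part that bears tray_in: the one meant starts farthest to the robot's left.

How it is judged:
On the way, in this order (a step that is already met when the one before it is completed fails the run):
1. The way is cleared: the stray tappet stands in the tray and the drain cock is shut, with the cover not yet over the port (x of tappet_center in the frame of tray_in between -0.066 and 0.066 m and y of tappet_center in the frame of tray_in between -0.046 and 0.046 m and z of tappet_center in the frame of tray_in below 0.017 m and angle between tappet_center's own z axis and vertical below 0.15 rad and value of joint cock above 1.48 rad and value of joint cover below 0.5 rad), for 0.2 s.
2. The cover is swung home over the strainer port (value of joint cover above 1.53 rad), for 0.2 s.
3. Both rivet pins are pushed home (value of joint each of rivet_tip, rivet_mid below 0.0015 m and value of joint cover above 1.53 rad), for 0.2 s.
At the end, for the whole second after the job is handed in: The cock's lever is within 5 degrees of its shut stop, the cover within 2.4 degrees of its home stop, both rivet pins within 1.5 mm of their flanges, and the stray tappet stands upright (within 9 degrees) at rest on the floor of the orange tray (all of step 3 and value of joint cock above 1.48 rad and x of tappet_center in the frame of tray_in between -0.066 and 0.066 m and y of tappet_center in the frame of tray_in between -0.046 and 0.046 m and z of tappet_center in the frame of tray_in below 0.017 m and angle between tappet_center's own z axis and vertical below 0.15 rad and linear speed of tappet below 0.02 m/s); the robot touches nothing.
It fails at once if the cover is forced with the outer rivet's pin still down, or a pin is pressed down where it has no hole (pin less than 5 mm up, cover more than 0.03 rad off the place of its hole) ((value of joint cover between 0.03 and 1.5 rad and value of joint rivet_tip below 0.005 m) or (value of joint cover below 1.5 rad and value of joint rivet_mid below 0.005 m)).
It fails at once if the stray tappet is dropped or thrown (it moves faster than 0.7 m/s out of the fingers) (linear speed of tappet above 0.7 m/s and contact force between the fingers and tappet below 0.05 N).
It fails at once if a bystander is moved more than 30 mm (distance of any of tappet_b, tappet_c, oil_filter, head_bolt, socket, belt_gear, piston, spanner from where it was at the start of the episode above 0.03 m).
It fails at once if a standing bystander is tipped over (angle between any of tappet_b, tappet_c, oil_filter, head_bolt, socket, belt_gear, piston's own z axis and vertical above 0.5 rad).
It also fails if it takes over 72 s, if anything falls off the work surface, if the arm or the gripper's body presses on something with over 40 N, if the wrist force passes 120 N, or if a joint passes its speed limit or range.

## Working session

There is one attempt and no reset: what is moved stays moved. The work goes in short steps, Python scripts to look and compute and a shell command to move; the robot and the scene stay as the last step left them, time stands still between calls to the robot, and variables do not carry over. Pictures are saved under pics/ and viewed, at most 10 in all, crops included, and the job is handed in when it is done.

```bash
mkdir -p pics; ls; python3 - <<'E'
from rig import manip
import cv2,numpy as np
for n in("top","side"):
    im=manip.camera(n); cv2.imwrite(f"pics/{n}0.png",im[:,:,::-1]); p=manip.camera_params(n); print(n,np.round(p["mtx"],1).tolist(),np.round(p["pose"],3).tolist(),[k for k in p])
s=manip.sense();print(s)
E
```

```text
pics
top [[517.7, 0.0, 328.2], [0.0, 517.7, 201.5], [0.0, 0.0, 1.0]] [[-0.013, 0.993, -0.117, 0.409], [-1.0, -0.012, 0.013, -0.001], [0.012, 0.117, 0.993, 1.369], [0.0, 0.0, 0.0, 1.0]] ['mtx', 'pose']
side [[384.3, 0.0, 321.6], [0.0, 384.3, 197.8], [0.0, 0.0, 1.0]] [[-0.989, 0.1, -0.105, 0.454], [-0.145, -0.694, 0.705, 0.692], [-0.002, 0.713, 0.701, 0.755], [0.0, 0.0, 0.0, 1.0]] ['mtx', 'pose']
{'time_s': 0.1, 'q': array([-1.49711421e+00,  2.45724230e-01,  1.55885299e+00,  7.99851933e-06,
        1.33869339e+00, -1.74104403e-01]), 'joint_vel': array([-8.64228066e-04, -8.06391099e-04, -3.52187131e-03,  2.51147058e-04,
        9.90660894e-05,  4.00211049e-04]), 'joint_efforts': array([ 4.69138613e-04, -4.16914666e+01, -3.15525019e+01,  6.87088352e-02,
        3.09677585e-02, -5.53517441e-05]), 'tool_pos': array([ 0.15938417, -0.62961688,  0.20448937]), 'eef_rot': array([ 9.92334807e-01,  1.23575592e-01,  4.59947910e-05, -8.37727378e-04]), 'force': array([ 0.19214819, -0.48678633,  0.17076719]), 'ft_torque': array([ 0.00238109, -0.02152277,  0.01723117]), 'gripper_force': 0.0, 'finger_gap': 0.09345502504118909}
```

View pics/top0.png

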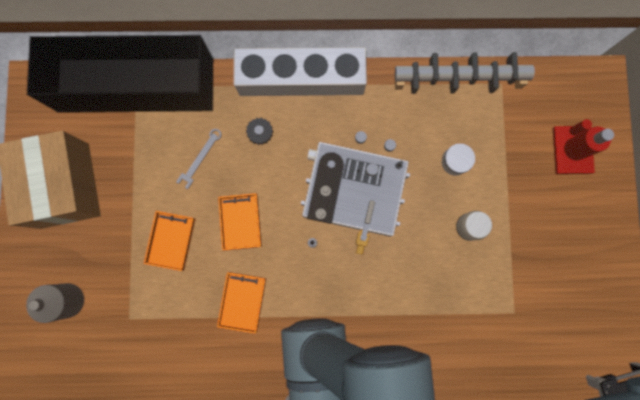

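View pics/side0.png

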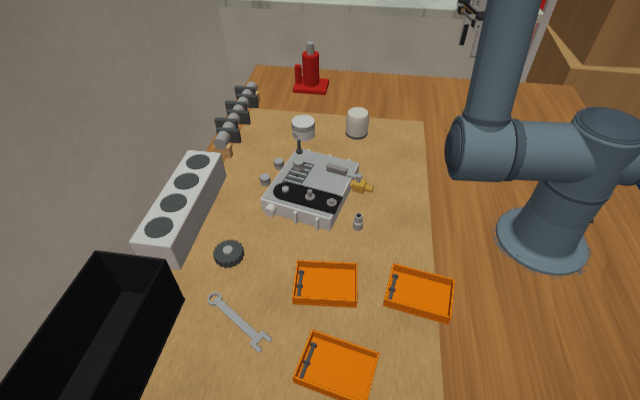

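The top view shows the housing centred at about (355,190). The cover is parked over (325,190), the lever is at (368,215) and the leftmost tray is at (171,241). Next I'll enlarge the housing and measure.

```bash
cat > h.py <<'E'
from rig import manip
import cv2,numpy as np
from scipy.spatial.transform import Rotation as R
def cast(n,u,v,z,p=None):
    p=p or manip.camera_params(n);K=p["mtx"];P=np.array(p["pose"])
    if n=="wrist":
        a=np.array([(u-K[0][2]),(v-K[1][2])]);r=np.hypot(*a);t=r/K[0][0]
        d=np.array([*(a/max(r,1e-9)*np.sin(t)),np.cos(t)])
    else: d=np.array([(u-K[0][2])/K[0][0],(v-K[1][2])/K[1][1],1])
    d=P[:3,:3]@(d*[1,-1,-1]);o=P[:3,3]
    return o+d*(z-o[2])/d[2]
def proj(n,X,p=None):
    p=p or manip.camera_params(n);K=p["mtx"];P=np.array(p["pose"])
    c=P[:3,:3].T@(np.array(X)-P[:3,3])*[1,-1,-1]
    if n=="wrist":
        r=np.hypot(c[0],c[1]);t=np.arctan2(r,c[2]);a=c[:2]/r*t
    else: a=c[:2]/c[2]
    return np.array([K[0][0]*a[0]+K[0][2],K[1][1]*a[1]+K[1][2]])
E
python3 - <<'E'
from h import *
im=cv2.imread("pics/top0.png")
c=cv2.resize(im[130:260,290:420],None,fx=4.5,fy=4.5,interpolation=cv2.INTER_CUBIC);cv2.imwrite("pics/topc.png",c)
hsv=cv2.cvtColor(im,cv2.COLOR_BGR2HSV)
m=cv2.inRange(hsv,(5,200,150),(20,255,255))
cs,_=cv2.findContours(m,cv2.RETR_EXTERNAL,cv2.CHAIN_APPROX_NONE)
for k in cs:
    if cv2.contourArea(k)>500:
        b=cv2.boxPoints(cv2.minAreaRect(k)); print("tray",[np.round(cast("top",*q,0.028)[:2],3).tolist() for q in b], np.round(cast("top",*b.mean(0),0.028),3))
E
```

```text
tray [[0.251, 0.267], [0.385, 0.248], [0.369, 0.148], [0.235, 0.168]] [0.309 0.208 0.028]
tray [[0.415, 0.453], [0.549, 0.427], [0.527, 0.332], [0.394, 0.359]] [0.471 0.393 0.028]
tray [[0.564, 0.265], [0.571, 0.17], [0.455, 0.159], [0.448, 0.253]] [0.509 0.212 0.028]
```

View pics/topc.png

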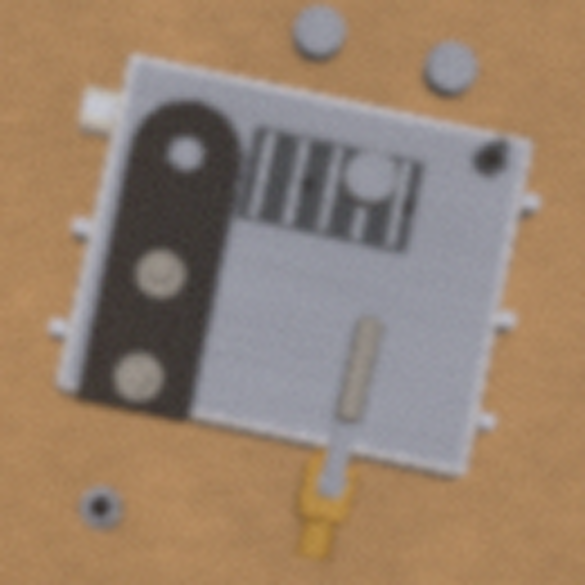

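The crop shows the pivot bolt (186,154), the inner rivet (160,273), the outer rivet (139,376), the tappet on the port (370,177), the lever sleeve (360,368) and the head bolt (490,158). The deck corners are (135,58), (530,145), (465,472) and (62,388).

```bash
python3 - <<'E'
from h import *
def P(u,v,z): return cast("top",290+(u+.5)/4.5-.5,130+(v+.5)/4.5-.5,z)
N=dict(piv=(186,154,.065),mid=(160,273,.079),tip=(139,376,.068),tap=(370,177,.076),sleeve=(360,368,.074),c1=(135,58,.05),c2=(530,145,.05),c3=(465,472,.05),c4=(62,388,.05),bolt=(490,158,.095),sock=(100,507,.045))
X={k:P(*v) for k,v in N.items()}
for k,v in X.items(): print(k,np.round(v,4))
L=np.array([[.105,.125],[.105,-.115],[-.095,-.115],[-.095,.125]]);W=np.array([X[k][:2] for k in("c1","c2","c3","c4")])
def fit(L,W):
    a=L-L.mean(0);b=W-W.mean(0);th=np.arctan2((a[:,0]*b[:,1]-a[:,1]*b[:,0]).sum(),(a*b).sum())
    M=np.array([[np.cos(th),-np.sin(th)],[np.sin(th),np.cos(th)]]);t=W.mean(0)-M@L.mean(0);print(th,t,np.round((W-t-L@M.T)*1e3,1).tolist());return th,M,t
th,M,t=fit(L,W)
for k in X: print(k,"H",np.round(M.T@(X[k][:2]-t),4))
print("spindle",M@[-.115,-.04]+t,"grip0",M@[-.045,-.04]+t,"gripshut",M@[-.115,-.11]+t)
s=manip.sense();print(R.from_quat(s["eef_rot"]).as_matrix().round(3).tolist())
p=manip.camera_params("wrist");print(np.round(p["mtx"],1).tolist(),np.round(p["pose"],3).tolist())
E
```

```text
piv [ 0.6597 -0.0267  0.065 ]
mid [ 0.5896 -0.0109  0.079 ]
tip [0.5329 0.0015 0.068 ]
tap [ 0.6432 -0.13    0.076 ]
sleeve [ 0.5353 -0.1221  0.074 ]
c1 [0.7192 0.0017 0.05  ]
c2 [ 0.6656 -0.2254  0.05  ]
c3 [ 0.4777 -0.1825  0.05  ]
c4 [0.5283 0.0454 0.05  ]
bolt [ 0.6498 -0.1952  0.095 ]
sock [0.4608 0.0246 0.045 ]
-0.22483741620457776 [ 0.59174578 -0.09395423] [[-2.7, -2.7], [-2.8, 4.1], [4.2, 2.3], [1.3, -3.7]]
piv H [0.0512 0.0807]
mid H [-0.0206  0.0805]
tip H [-0.0786  0.08  ]
tap H [ 0.0582 -0.0237]
sleeve H [-0.0487 -0.04  ]
c1 H [0.1029 0.1217]
c2 H [ 0.1013 -0.1116]
c3 H [-0.0914 -0.1118]
c4 H [-0.0929  0.1217]
bolt H [ 0.0791 -0.0858]
sock H [-0.1541  0.0863]
spindle [ 0.47072237 -0.10730844] grip0 [ 0.5389605  -0.12291479] gripshut [ 0.45511602 -0.17554656]
[[0.969, 0.245, -0.0], [0.245, -0.969, 0.002], [0.0, -0.002, -1.0]]
[[309.7, 0.0, 319.9], [0.0, 309.7, 199.2], [0.0, 0.0, 1.0]] [[0.245, 0.936, 0.253, 0.232], [-0.969, 0.238, 0.062, -0.612], [-0.002, -0.26, 0.966, 0.383], [0.0, 0.0, 0.0, 1.0]]
```

```bash
python3 -m handwheel '[{"grip":0,"dx":49,"dy":-30.5,"dz":0},{"grip":0,"dx":49,"dy":-30.5},{"grip":0,"dx":49,"dy":-30.5},{"grip":0,"dx":49,"dy":-30.5},{"grip":0,"dx":49,"dy":-30.5}]' 20; python3 -m handwheel '[{"grip":0.3,"dx":49,"dy":-30.5,"dz":0},{"grip":0.3,"dx":49,"dy":-30.5},{"grip":0.3,"dx":49,"dy":-30.5},{"grip":0.3,"dx":49,"dy":-30.5},{"grip":0.3,"dx":49,"dy":-30.5}]' 20; python3 -m handwheel '[{"grip":0.3,"dx":40,"dy":-30.5},{"grip":0.3}]'
cat >>h.py <<'E'
def wshot(name):
    p=manip.camera_params("wrist");im=manip.camera("wrist")[:,:,::-1];cv2.imwrite(name,im);return im,p
E
python3 - <<'E'
from h import *
im,p=wshot("pics/w1.png");s=manip.sense();print(s["tool_pos"],s["eef_rot"])
np.save("w1.npy",p["pose"])
for X in [(0.6432,-.130,.076),(.5353,-.1221,.074),(.5329,.0015,.068),(.6597,-.0267,.065)]: print(proj("wrist",X,p).round(1))
E
```

```text
[ 0.15937591 -0.62968626  0.20462938] [ 9.92335280e-01  1.23572494e-01  2.17843362e-05 -7.27788827e-04]
[  98.6 -151. ]
[  67.5 -104. ]
[ 28.7 -85.7]
[  68.1 -139.9]invalid input
invalid input
invalid input
```

View pics/w1.png

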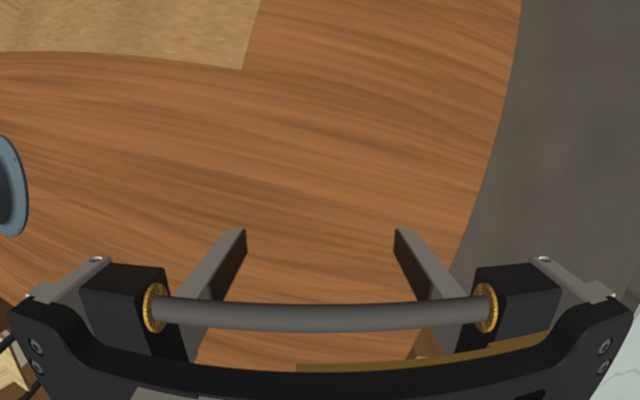

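The arm didn't move. Every row was refused, presumably because each one needs all five keys. The wrist view shows only the bench and the open fingers.

```bash
python3 -m handwheel '[{"grip":0,"dx":49,"dy":-30.5,"dz":0,"twist":0},{"grip":0,"dx":49,"dy":-30.5,"dz":0,"twist":0},{"grip":0,"dx":49,"dy":-30.5,"dz":0,"twist":0},{"grip":0,"dx":49,"dy":-30.5,"dz":0,"twist":0},{"grip":0,"dx":49,"dy":-30.5,"dz":0,"twist":0}]' 20 
```

```text
time_s: 0.78
tool_pos: [0.3605, -0.4206, 0.2053]
eef_rot: [0.992, 0.123, 0.0, -0.0]
force: [0.8, -0.6, 0.3]
finger_gap: 0.094
gripper_force: 0.0
```

```bash
python3 -m handwheel '[{"grip":0.3,"dx":49,"dy":-30.5,"dz":0,"twist":0},{"grip":0.3,"dx":49,"dy":-30.5,"dz":0,"twist":0},{"grip":0.3,"dx":49,"dy":-30.5,"dz":0,"twist":0},{"grip":0.3,"dx":49,"dy":-30.5,"dz":0,"twist":0},{"grip":0.3,"dx":49,"dy":-30.5,"dz":0,"twist":0}]' 20; python3 -m handwheel '[{"grip":0.3,"dx":49,"dy":-30.5,"dz":0,"twist":0},{"grip":0.3,"dx":49,"dy":-28.5,"dz":0,"twist":0},{"grip":0.3,"dx":0,"dy":0,"dz":0,"twist":0}]'
python3 - <<'E'
from h import *
im,p=wshot("pics/w2.png");s=manip.sense();print(s["tool_pos"],s["eef_rot"])
np.save("w2.npy",p["pose"])
for X in [(0.6432,-.130,.076),(.5353,-.1221,.074),(.5329,.0015,.068),(.6597,-.0267,.065)]: print(proj("wrist",X,p).round(1))
E
```

```text
time_s: 1.4
tool_pos: [0.5606, -0.2126, 0.2053]
eef_rot: [0.992, 0.124, -0.0, -0.0]
force: [0.8, -0.3, 0.6]
finger_gap: 0.066
gripper_force: 0.0
time_s: 1.78
tool_pos: [0.6416, -0.1301, 0.2047]
eef_rot: [0.992, 0.126, -0.0, -0.0]
force: [0.1, 0.0, -0.8]
finger_gap: 0.0656
gripper_force: 0.0
[ 0.6405427  -0.1316717   0.20469325] [ 9.92161679e-01  1.24959151e-01 -6.21032017e-04 -1.63219464e-04]
[319.9 190.3]
[289.5 277.6]
[189.6 249.8]
[229.2 149.7]
```

View pics/w2.png

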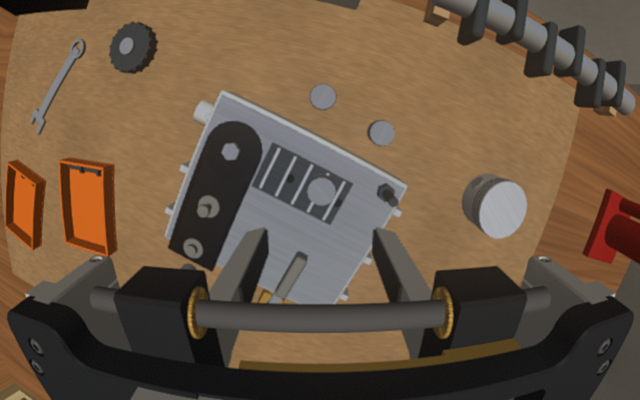

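The wrist view confirms the tappet top at (321,190), predicted at (320,190). The bolt is at (231,151), the inner head at (208,203) and the outer head at (193,247). I'll descend on the tappet.

```bash
python3 - <<'E'
from h import *
p=dict(mtx=manip.camera_params("wrist")["mtx"],pose=np.load("w2.npy"))
for u,v,z in[(321,190,.076),(193,247,.068),(208,203,.080),(231,151,.065),(388,190,.095)]:print(cast("wrist",u,v,z,p).round(4))
E
python3 -m handwheel '[{"grip":0.35,"dx":2.5,"dy":0,"dz":45,"twist":0},{"grip":0.35,"dx":0,"dy":0,"dz":50,"twist":0},{"grip":0.35,"dx":0,"dy":0,"dz":40,"twist":0},{"grip":0.35,"dx":0,"dy":0,"dz":15,"twist":0},{"grip":0.35,"dx":0,"dy":0,"dz":0,"twist":0}]' 20
```

```text
[ 0.6438 -0.131   0.076 ]
[ 0.5379 -0.0025  0.068 ]
[ 0.6013 -0.0179  0.08  ]
[ 0.6588 -0.0289  0.065 ]
[ 0.6646 -0.1929  0.095 ]
time_s: 2.45
tool_pos: [0.6419, -0.1331, 0.0551]
eef_rot: [0.992, 0.123, -0.001, -0.0]
force: [0.6, 0.3, 1.1]
finger_gap: 0.0611
gripper_force: 0.0
```

```bash
python3 -m handwheel '[{"grip":0.8,"dx":0,"dy":0,"dz":0,"twist":0},{"grip":0.8,"dx":0,"dy":0,"dz":0,"twist":0},{"grip":0.8,"dx":0,"dy":0,"dz":0,"twist":0},{"grip":0.8,"dx":0,"dy":0,"dz":0,"twist":0}]' 20
python3 -m handwheel '[{"grip":0.8,"dx":0,"dy":0,"dz":-10,"twist":0},{"grip":0.8,"dx":0,"dy":0,"dz":-30,"twist":0},{"grip":0.8,"dx":0,"dy":0,"dz":-40,"twist":0},{"grip":0.8,"dx":0,"dy":0,"dz":-20,"twist":0}]' 20
```

```text
time_s: 2.95
tool_pos: [0.6431, -0.1325, 0.0563]
eef_rot: [0.992, 0.124, 0.001, 0.0]
force: [-0.5, 0.4, 3.3]
finger_gap: 0.0295
gripper_force: 20.0
time_s: 3.45
tool_pos: [0.6438, -0.1328, 0.1586]
eef_rot: [0.992, 0.124, 0.002, 0.001]
force: [-0.6, 0.1, -0.6]
finger_gap: 0.0295
gripper_force: 20.0
```

```bash
python3 -m handwheel '[{"grip":0.8,"dx":-3,"dy":-30,"dz":0,"twist":0},{"grip":0.8,"dx":-5,"dy":-55,"dz":0,"twist":0},{"grip":0.8,"dx":-5,"dy":-55,"dz":0,"twist":0},{"grip":0.8,"dx":-5,"dy":-55,"dz":0,"twist":0},{"grip":0.8,"dx":-5,"dy":-55,"dz":0,"twist":0}]' 20
python3 -m handwheel '[{"grip":0.8,"dx":-5,"dy":-55,"dz":0,"twist":0},{"grip":0.8,"dx":-5,"dy":-55,"dz":0,"twist":0},{"grip":0.8,"dx":-5,"dy":-55,"dz":0,"twist":0},{"grip":0.8,"dx":-5,"dy":-55,"dz":0,"twist":0},{"grip":0.8,"dx":-5,"dy":-55,"dz":0,"twist":0}]' 20
python3 -m handwheel '[{"grip":0.8,"dx":-2,"dy":-32,"dz":0,"twist":0},{"grip":0.8,"dx":0,"dy":0,"dz":0,"twist":0},{"grip":0.8,"dx":0,"dy":0,"dz":0,"twist":0}]' 20
python3 - <<'E'
from h import *
p=manip.camera_params("wrist");im,p=wshot("pics/w3.png");s=manip.sense();print(s["tool_pos"])
m=cv2.inRange(cv2.cvtColor(im,cv2.COLOR_BGR2HSV),(5,190,120),(20,255,255))
cs,_=cv2.findContours(m,cv2.RETR_EXTERNAL,cv2.CHAIN_APPROX_NONE)
for c in cs:
    if cv2.contourArea(c)>300: print(cv2.boundingRect(c),[cast("wrist",*q,.028,p)[:2].round(3).tolist() for q in cv2.boxPoints(cv2.minAreaRect(c))])
E
```

```text
time_s: 4.08
tool_pos: [0.5579, 0.1058, 0.1551]
eef_rot: [0.992, 0.123, -0.0, -0.0]
force: [-0.2, 0.5, -0.4]
finger_gap: 0.0296
gripper_force: 20.0
time_s: 4.7
tool_pos: [0.4662, 0.3662, 0.1552]
eef_rot: [0.992, 0.124, -0.0, 0.0]
force: [1.6, 0.2, 0.1]
finger_gap: 0.0297
gripper_force: 20.0
time_s: 5.08
tool_pos: [0.4575, 0.3946, 0.1551]
eef_rot: [0.992, 0.123, -0.0, 0.0]
force: [-1.1, -0.5, -0.7]
finger_gap: 0.0293
gripper_force: 20.0
[0.45779708 0.39426485 0.15517577]
(437, 111, 97, 133) [[0.444, 0.257], [0.581, 0.269], [0.597, 0.169], [0.444, 0.15]]
(253, 98, 143, 133) [[0.413, 0.459], [0.547, 0.429], [0.53, 0.333], [0.389, 0.355]]
```

View pics/w3.png

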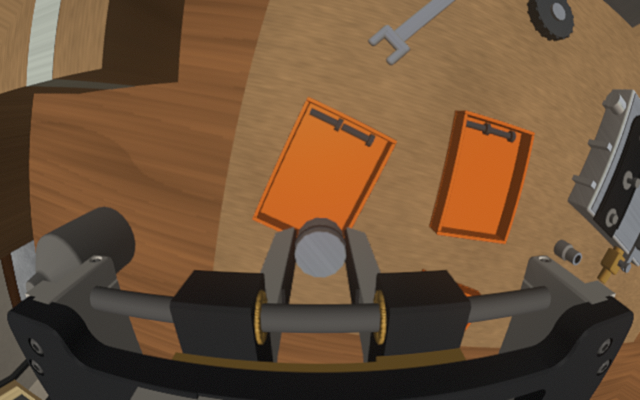

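The tappet is held upright over the leftmost tray, whose corners are at (308,98), (396,142) and (255,216). The measured position agrees, so I'll lower it.

```bash
python3 -m handwheel '[{"grip":0.8,"dx":0,"dy":0,"dz":45,"twist":0},{"grip":0.8,"dx":0,"dy":0,"dz":50,"twist":0},{"grip":0.8,"dx":0,"dy":0,"dz":35,"twist":0},{"grip":0.8,"dx":0,"dy":0,"dz":10,"twist":0},{"grip":0.8,"dx":0,"dy":0,"dz":2,"twist":0}]' 20;python3 -m handwheel '[{"grip":0.8,"dx":0,"dy":0,"dz":1,"twist":0},{"grip":0.8,"dx":0,"dy":0,"dz":0,"twist":0}]' 20
```

```text
time_s: 5.75
tool_pos: [0.4583, 0.3948, 0.0139]
eef_rot: [0.992, 0.123, 0.0, -0.0]
force: [-0.4, 0.4, -1.2]
finger_gap: 0.0292
gripper_force: 20.0
time_s: 6.0
tool_pos: [0.4585, 0.3958, 0.014]
eef_rot: [0.992, 0.124, 0.001, -0.001]
force: [0.2, 0.9, -0.8]
finger_gap: 0.0293
gripper_force: 20.0
```

```bash
python3 -m handwheel '[{"grip":0.8,"dx":0,"dy":0,"dz":1,"twist":0},{"grip":0.8,"dx":0,"dy":0,"dz":0.5,"twist":0},{"grip":0.8,"dx":0,"dy":0,"dz":0,"twist":0}]' 20;python3 -m handwheel '[{"grip":0.8,"dx":0,"dy":0,"dz":1,"twist":0},{"grip":0.8,"dx":0,"dy":0,"dz":0,"twist":0}]' 20
```

```text
time_s: 6.38
tool_pos: [0.4575, 0.3953, 0.011]
eef_rot: [0.992, 0.124, -0.0, -0.0]
force: [-0.1, 1.1, -1.0]
finger_gap: 0.0293
gripper_force: 20.0
time_s: 6.62
tool_pos: [0.4576, 0.3954, 0.0103]
eef_rot: [0.992, 0.124, 0.0, -0.0]
force: [-1.7, 0.1, 3.3]
finger_gap: 0.0297
gripper_force: 20.0
```

```bash
python3 -m handwheel '[{"grip":0.5,"dx":0,"dy":0,"dz":0,"twist":0},{"grip":0.45,"dx":0,"dy":0,"dz":0,"twist":0},{"grip":0.45,"dx":0,"dy":0,"dz":0,"twist":0}]' 20;python3 -m handwheel '[{"grip":0.45,"dx":0,"dy":0,"dz":-20,"twist":0},{"grip":0.45,"dx":0,"dy":0,"dz":-40,"twist":0},{"grip":0.45,"dx":0,"dy":0,"dz":-60,"twist":0},{"grip":1,"dx":-3,"dy":54,"dz":-20,"twist":0},{"grip":1,"dx":-3,"dy":54,"dz":0,"twist":0}]' 20
python3 -m handwheel '[{"grip":1,"dx":-3,"dy":54,"dz":0,"twist":0},{"grip":1,"dx":-3,"dy":54,"dz":0,"twist":0},{"grip":1,"dx":-3,"dy":54,"dz":0,"twist":0},{"grip":1,"dx":-3,"dy":54,"dz":0,"twist":0},{"grip":1,"dx":-3,"dy":54,"dz":0,"twist":0}]'
python3 -m handwheel '[{"grip":1,"dx":-3,"dy":54,"dz":0,"twist":0},{"grip":1,"dx":-4,"dy":55,"dz":0,"twist":0},{"grip":1,"dx":0,"dy":0,"dz":0,"twist":0}]'
cat >>h.py <<'E'
th=-.222;M=np.array([[np.cos(th),-np.sin(th)],[np.sin(th),np.cos(th)]]);t=np.array([.593,-.0948])
def W(x,y): return t+M@[x,y]
def totool(d,q=None):
    T=R.from_quat(manip.sense()["eef_rot"]).as_matrix(); return T.T@np.array(d)*1e3
E
python3 - <<'E'
from h import *
s=manip.sense();c=s["tool_pos"];print(c)
sp=np.array([-.115,-.04]);last=c[:2]
for f in np.r_[-1,np.arange(0,1.58,.1963)]:
    d=.04 if f<0 else .02; g=max(f,0)
    w=W(*(sp+.072*np.array([np.cos(g),-np.sin(g)])+d*np.array([np.sin(g),np.cos(g)])))
    print(round(f,2),w.round(4),totool([*(w-last),0])[:2].round(1));last=w
E
```

```text
time_s: 7.0
tool_pos: [0.4575, 0.3952, 0.0098]
eef_rot: [0.992, 0.124, -0.0, 0.0]
force: [0.1, 0.3, -0.0]
finger_gap: 0.0514
gripper_force: 0.0
time_s: 7.62
tool_pos: [0.4803, 0.289, 0.1546]
eef_rot: [0.992, 0.124, 0.004, -0.001]
force: [0.1, 0.0, -1.1]
finger_gap: 0.0351
gripper_force: 0.0
time_s: 8.25
tool_pos: [0.5305, 0.0219, 0.1518]
eef_rot: [0.992, 0.124, 0.001, 0.0]
force: [1.0, 0.5, 0.4]
finger_gap: 0.0003
gripper_force: 0.0
time_s: 8.62
tool_pos: [0.5507, -0.087, 0.1517]
eef_rot: [0.993, 0.121, 0.001, 0.001]
force: [-0.4, 1.1, 0.1]
finger_gap: 0.0007
gripper_force: 0.0
[ 0.55067695 -0.0870046   0.15168775]
-1.0 [ 0.5511 -0.0853] [ 0.8 -1.5]
0.0 [ 0.5467 -0.1048] [-9.  17.9]
0.2 [ 0.5459 -0.1195] [-4.2 14. ]
0.39 [ 0.5424 -0.1337] [-6.9 12.9]
0.59 [ 0.5361 -0.1469] [-9.3 11.3]
0.79 [ 0.5274 -0.1587] [-11.3   9.3]
0.98 [ 0.5165 -0.1685] [-12.9   6.9]
1.18 [ 0.504 -0.176] [-14.    4.3]
1.37 [ 0.4902 -0.181 ] [-14.6   1.5]
1.57 [ 0.4757 -0.1831] [-14.6  -1.4]
```

```bash
python3 -m handwheel '[{"grip":1,"dx":0,"dy":0,"dz":45,"twist":0},{"grip":1,"dx":0,"dy":0,"dz":40,"twist":0},{"grip":1,"dx":0,"dy":0,"dz":9,"twist":0},{"grip":1,"dx":0,"dy":0,"dz":0,"twist":0}]'
python3 -m handwheel '[{"grip":1,"dx":-9,"dy":18,"dz":0,"twist":0},{"grip":1,"dx":-4,"dy":14,"dz":0,"twist":0},{"grip":1,"dx":-7,"dy":13,"dz":0,"twist":0},{"grip":1,"dx":-9.5,"dy":11.5,"dz":0,"twist":0}]'
python3 -m handwheel '[{"grip":1,"dx":-11.5,"dy":9.5,"dz":0,"twist":0},{"grip":1,"dx":-13,"dy":7,"dz":0,"twist":0},{"grip":1,"dx":-14,"dy":4,"dz":0,"twist":0},{"grip":1,"dx":-12,"dy":1,"dz":0,"twist":0},{"grip":1,"dx":0,"dy":0,"dz":0,"twist":0}]'
```

```text
time_s: 9.12
tool_pos: [0.5502, -0.0831, 0.0568]
eef_rot: [0.992, 0.124, 0.0, 0.0]
force: [-0.4, -0.1, 0.5]
finger_gap: 0.0004
gripper_force: 0.0
time_s: 9.62
tool_pos: [0.535, -0.1468, 0.0562]
eef_rot: [0.992, 0.123, 0.0, -0.0]
force: [0.4, 3.5, -0.2]
finger_gap: 0.0004
gripper_force: 1.6
time_s: 10.25
tool_pos: [0.4904, -0.1797, 0.0561]
eef_rot: [0.992, 0.124, -0.001, 0.001]
force: [-0.1, -0.7, 0.8]
finger_gap: 0.0002
gripper_force: 0.0
```

```bash
python3 -m handwheel '[{"grip":1,"dx":-6,"dy":-0.5,"dz":0,"twist":0},{"grip":1,"dx":-4,"dy":-0.5,"dz":0,"twist":0},{"grip":1,"dx":0,"dy":0,"dz":0,"twist":0}]'
python3 -m handwheel '[{"grip":1,"dx":-4,"dy":-0.5,"dz":0,"twist":0},{"grip":1,"dx":-2,"dy":-0.5,"dz":0,"twist":0},{"grip":1,"dx":0,"dy":0,"dz":0,"twist":0}]'
python3 - <<'E'
from h import *
im,p=wshot("pics/w4.png");s=manip.sense();print(s["tool_pos"])
top=manip.camera("top")[:,:,::-1];cv2.imwrite("pics/top1.png",top)
b=np.hstack([cv2.resize(im,(480,300)),cv2.resize(top[170:270,310:420],(320,300),interpolation=cv2.INTER_CUBIC)]);cv2.imwrite("pics/c4.png",b)
E
```

```text
time_s: 10.62
tool_pos: [0.4813, -0.1805, 0.0561]
eef_rot: [0.992, 0.124, -0.0, 0.0]
force: [1.8, 2.2, 1.4]
finger_gap: 0.0004
gripper_force: 0.8
time_s: 11.0
tool_pos: [0.4752, -0.181, 0.056]
eef_rot: [0.992, 0.124, -0.0, 0.0]
force: [2.0, 0.8, 1.3]
finger_gap: 0.0001
gripper_force: 1.1
[ 0.47524519 -0.18103378  0.05597578]
```

View pics/c4.png

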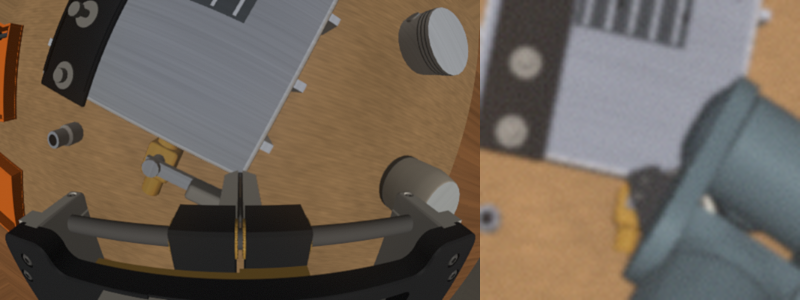

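The lever, from (152,168) to (220,195), now lies almost parallel to the housing's front edge. I'll press on until the stop.

```bash
python3 -m handwheel '[{"grip":1,"dx":-2,"dy":-0.3,"dz":0,"twist":0},{"grip":1,"dx":-1,"dy":-0.2,"dz":0,"twist":0},{"grip":1,"dx":0,"dy":0,"dz":0,"twist":0}]'
python3 -m handwheel '[{"grip":1,"dx":-1.5,"dy":0,"dz":0,"twist":0},{"grip":1,"dx":0,"dy":0,"dz":0,"twist":0}]'
```

```text
time_s: 11.48
tool_pos: [0.4738, -0.1812, 0.0563]
eef_rot: [0.992, 0.123, 0.002, 0.0]
force: [8.2, 2.3, -2.2]
finger_gap: 0.001
gripper_force: 3.7
time_s: 11.72
tool_pos: [0.4735, -0.1812, 0.0564]
eef_rot: [0.992, 0.123, 0.004, 0.0]
force: [12.2, 5.0, -5.2]
finger_gap: 0.0006
gripper_force: 5.7
```

```bash
python3 -m handwheel '[{"grip":1,"dx":8,"dy":0,"dz":0,"twist":0},{"grip":1,"dx":0,"dy":0,"dz":-45,"twist":0},{"grip":0.6,"dx":30,"dy":-50,"dz":-55,"twist":0},{"grip":0.6,"dx":30,"dy":-55,"dz":0,"twist":0},{"grip":0.6,"dx":32,"dy":-55,"dz":0,"twist":0}]'
python3 -m handwheel '[{"grip":0.6,"dx":0,"dy":0,"dz":0,"twist":0},{"grip":0.6,"dx":0,"dy":0,"dz":0,"twist":0}]'
python3 - <<'E'
from h import *
im,p=wshot("pics/w5.png");s=manip.sense();print(s["tool_pos"]);np.save("w5.npy",p["pose"])
for X in [(.5329,.0015,.068),(.5379,-.0025,.068),(.591,-.0125,.08)]:print(proj("wrist",X,p).round(1))
u,v=proj("wrist",(.535,0,.068),p).astype(int);print(u,v);x0=max(u-100,0);y0=max(v-90,0)
cv2.imwrite("pics/c5.png",cv2.resize(im[y0:y0+150,x0:x0+200],None,fx=4,fy=4,interpolation=cv2.INTER_CUBIC));print(x0,y0)
E
```

```text
time_s: 12.35
tool_pos: [0.5245, -0.0144, 0.1444]
eef_rot: [0.992, 0.123, -0.0, 0.001]
force: [0.6, -0.4, 0.1]
finger_gap: 0.027
gripper_force: 0.0
time_s: 12.6
tool_pos: [0.5239, -0.0158, 0.1433]
eef_rot: [0.992, 0.124, -0.001, 0.0]
force: [-0.5, -0.3, -0.8]
finger_gap: 0.0377
gripper_force: 0.0
[ 0.52399978 -0.0164441   0.14341307]
[302.  191.7]
[308.  187.3]
[336.4 129.3]
304 189
204 99
```

View pics/c5.png

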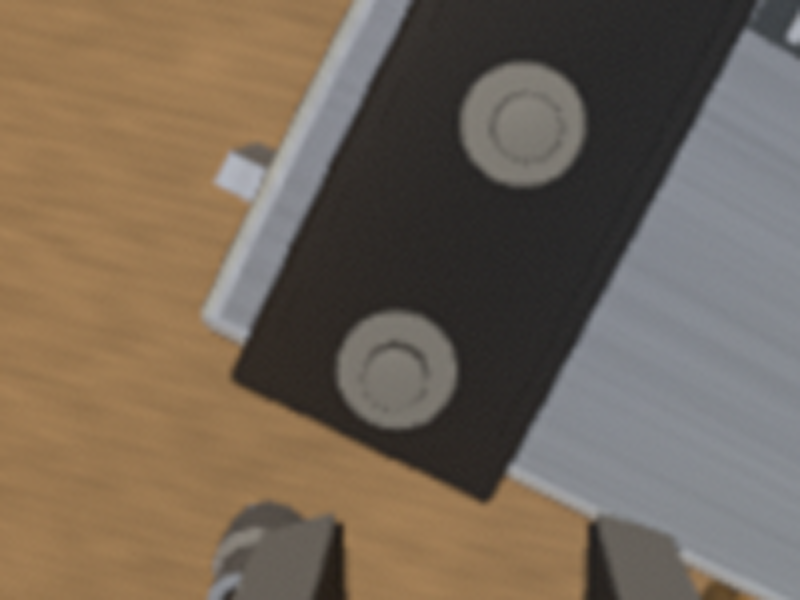

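Outer head top is at crop (396,375) with its flange at (397,370). Inner head top is at (527,126).

```bash
python3 - <<'E'
from h import *
p=dict(mtx=manip.camera_params("wrist")["mtx"],pose=np.load("w5.npy"))
f=lambda u,v,z:cast("wrist",(u+.5)/4-.5+204,(v+.5)/4-.5+99,z,p)
a=f(396,375,.068);b=f(397,370,.06);c=f(527,126,.079);d=f(523,124,.06);print(a,b,c,d,np.hypot(*(a-c)[:2]))
s=manip.sense();w=(a+b)/2;print(totool([*(w[:2]-s["tool_pos"][:2]),0]),s["tool_pos"])
E
```

```text
[0.53248729 0.00089366 0.068     ] [0.53159068 0.00090323 0.06      ] [ 0.59013271 -0.0119491   0.079     ] [ 0.58978015 -0.01213497  0.06      ] 0.05905870075373457
[ 12.03399865 -14.85177     -0.02175673] [ 0.52399978 -0.0164441   0.14341307]
```

```bash
python3 -m handwheel '[{"grip":0.65,"dx":12,"dy":-15,"dz":30,"twist":0},{"grip":0.65,"dx":0,"dy":0,"dz":35,"twist":0},{"grip":0.65,"dx":0,"dy":0,"dz":12,"twist":0},{"grip":0.65,"dx":0,"dy":0,"dz":3,"twist":0},{"grip":0.65,"dx":0,"dy":0,"dz":0,"twist":0}]' 45
```

```text
time_s: 13.28
tool_pos: [0.5333, 0.0013, 0.0649]
eef_rot: [0.992, 0.123, 0.001, 0.0]
force: [-0.1, -0.7, 0.1]
finger_gap: 0.033
gripper_force: 0.0
```

```bash
python3 -m handwheel '[{"grip":0.65,"dx":0,"dy":0,"dz":1.5,"twist":0},{"grip":0.95,"dx":0,"dy":0,"dz":0,"twist":0},{"grip":0.95,"dx":0,"dy":0,"dz":0,"twist":0},{"grip":0.95,"dx":0,"dy":0,"dz":0,"twist":0},{"grip":0.95,"dx":0,"dy":0,"dz":0,"twist":0}]' 45
python3 -m handwheel '[{"grip":0.95,"dx":0,"dy":0,"dz":-3,"twist":0},{"grip":0.95,"dx":0,"dy":0,"dz":-3,"twist":0},{"grip":0.95,"dx":0,"dy":0,"dz":-2,"twist":0}]' 45
```

```text
time_s: 13.9
tool_pos: [0.5328, 0.002, 0.0626]
eef_rot: [0.992, 0.124, 0.0, 0.0]
force: [-0.2, -0.1, 1.7]
finger_gap: 0.0118
gripper_force: 45.0
time_s: 14.28
tool_pos: [0.5327, 0.002, 0.0703]
eef_rot: [0.992, 0.124, 0.0, 0.0]
force: [3.6, -1.2, -6.1]
finger_gap: 0.0112
gripper_force: 45.0
```

```bash
python3 -m handwheel '[{"grip":0.95,"dx":0,"dy":0,"dz":-2,"twist":0},{"grip":0.95,"dx":0,"dy":0,"dz":-1.5,"twist":0},{"grip":0.95,"dx":0,"dy":0,"dz":0,"twist":0}]' 45
python3 -m handwheel '[{"grip":0.95,"dx":0,"dy":0,"dz":-1,"twist":0},{"grip":0.95,"dx":0,"dy":0,"dz":0,"twist":0}]' 45
```

```text
time_s: 14.65
tool_pos: [0.5327, 0.002, 0.0741]
eef_rot: [0.992, 0.124, 0.0, 0.0]
force: [2.5, -1.0, -4.4]
finger_gap: 0.0118
gripper_force: 45.0
time_s: 14.9
tool_pos: [0.5327, 0.002, 0.0747]
eef_rot: [0.992, 0.124, 0.0, 0.0]
force: [5.2, -0.9, -7.1]
finger_gap: 0.0119
gripper_force: 45.0
```

```bash
python3 -m handwheel '[{"grip":0.95,"dx":-0.7,"dy":1.3,"dz":0,"twist":0},{"grip":0.95,"dx":-0.7,"dy":1.4,"dz":0,"twist":0},{"grip":0.95,"dx":0,"dy":0,"dz":0,"twist":0}]' 45
```

```text
time_s: 15.28
tool_pos: [0.532, -0.0008, 0.0747]
eef_rot: [0.992, 0.124, 0.0, -0.0]
force: [5.0, 0.1, -6.9]
finger_gap: 0.0118
gripper_force: 45.0
```

The cover moved freely by 3 mm, so the pin is clear. I'll swing it along the arc, holding the pin head and turning with it.

```bash
python3 -m handwheel '[{"grip":0.95,"dx":-8,"dy":21.2,"dz":0,"twist":-0.175},{"grip":0.95,"dx":-8,"dy":21.2,"dz":0,"twist":-0.175}]' 25
python3 - <<'E'
from h import *
s=manip.sense();print(s["tool_pos"],R.from_quat(s["eef_rot"]).as_matrix()[:2,0]);d=s["tool_pos"][:2]-[.6593,-.0278];print(np.hypot(*d),np.arctan2(d[1],d[0])-np.arctan2(.222*1,-.975))
E
```

```text
time_s: 15.52
tool_pos: [0.5306, -0.0455, 0.0747]
eef_rot: [0.955, 0.297, 0.0, -0.001]
force: [7.5, 3.0, -7.2]
finger_gap: 0.0124
gripper_force: 25.0
[ 0.53063013 -0.04551243  0.07474249] [0.8231081  0.56788311]
0.1298832769161566 -5.922511633005355
```

```bash
python3 -m handwheel '[{"grip":0.95,"dx":-8,"dy":21.2,"dz":0,"twist":-0.175},{"grip":0.95,"dx":-8,"dy":21.2,"dz":0,"twist":-0.175},{"grip":0.95,"dx":-8,"dy":21.2,"dz":0,"twist":-0.175}]' 25
python3 -m handwheel '[{"grip":0.95,"dx":-8,"dy":21.2,"dz":0,"twist":-0.175},{"grip":0.95,"dx":-8,"dy":21.2,"dz":0,"twist":-0.175},{"grip":0.95,"dx":0,"dy":0,"dz":0,"twist":0}]' 25
python3 - <<'E'
from h import *
s=manip.sense();print(s["tool_pos"],s["q"],R.from_quat(s["eef_rot"]).as_matrix()[:2,0]);d=s["tool_pos"][:2]-[.6593,-.0278];print(np.hypot(*d),np.arctan2(d[1],d[0])-np.arctan2(.222*1,-.975)+2*np.pi)
E
```

```text
time_s: 15.9
tool_pos: [0.557, -0.1069, 0.0746]
eef_rot: [0.845, 0.535, 0.0, -0.002]
force: [4.4, 4.7, -2.8]
finger_gap: 0.0128
gripper_force: 25.0
time_s: 16.27
tool_pos: [0.5915, -0.1372, 0.0745]
eef_rot: [0.741, 0.671, 0.0, -0.001]
force: [1.6, 2.1, -1.4]
finger_gap: 0.0121
gripper_force: 25.0
[ 0.59151642 -0.13720772  0.07452492] [-4.14935005e-01  2.96521275e-01  1.75225363e+00  1.17965180e-03
  1.09507010e+00 -3.16239948e-01] [0.09907509 0.99507851]
0.12870377930221857 1.240001076418185
```

```bash
python3 -m handwheel '[{"grip":0.95,"dx":-8,"dy":21.2,"dz":0,"twist":-0.175},{"grip":0.95,"dx":-4,"dy":9.5,"dz":0,"twist":-0.08},{"grip":0.95,"dx":0,"dy":0,"dz":0,"twist":0}]' 25
python3 -m handwheel '[{"grip":0.95,"dx":-2,"dy":4.7,"dz":0,"twist":-0.04},{"grip":0.95,"dx":-1.2,"dy":2.6,"dz":0,"twist":-0.02},{"grip":0.95,"dx":0,"dy":0,"dz":0,"twist":0}]' 25
python3 - <<'E'
from h import *
s=manip.sense();print(s["tool_pos"],R.from_quat(s["eef_rot"]).as_matrix()[:2,0]);d=s["tool_pos"][:2]-[.6593,-.0278];print(np.hypot(*d),np.arctan2(d[1],d[0])-np.arctan2(.222*1,-.975)+2*np.pi)
E
```

```text
time_s: 16.65
tool_pos: [0.6209, -0.1503, 0.0745]
eef_rot: [0.65, 0.76, -0.0, -0.001]
force: [1.2, 0.5, -1.8]
finger_gap: 0.0127
gripper_force: 25.0
time_s: 17.02
tool_pos: [0.6285, -0.1524, 0.0745]
eef_rot: [0.627, 0.779, -0.0, -0.001]
force: [-0.9, -0.2, -2.6]
finger_gap: 0.0126
gripper_force: 25.0
[ 0.62850506 -0.15235283  0.07447452] [-0.21427405  0.97677325]
0.12830329063515802 1.552288781126716
```

```bash
python3 -m handwheel '[{"grip":0.95,"dx":-1,"dy":2.1,"dz":0,"twist":0},{"grip":0.95,"dx":0,"dy":0,"dz":0,"twist":0}]' 25
python3 -m handwheel '[{"grip":0.95,"dx":-0.8,"dy":1.8,"dz":0,"twist":0},{"grip":0.95,"dx":0,"dy":0,"dz":0,"twist":0}]' 25
```

```text
time_s: 17.27
tool_pos: [0.629, -0.1525, 0.0743]
eef_rot: [0.627, 0.779, -0.001, -0.003]
force: [-8.2, 1.8, 2.8]
finger_gap: 0.0125
gripper_force: 25.0
time_s: 17.52
tool_pos: [0.6291, -0.1525, 0.0738]
eef_rot: [0.626, 0.779, -0.003, -0.006]
force: [-13.4, 1.7, 4.9]
finger_gap: 0.0125
gripper_force: 25.0
```

```bash
python3 -m handwheel '[{"grip":0.95,"dx":0.8,"dy":-1.8,"dz":0,"twist":0},{"grip":0.95,"dx":0,"dy":0,"dz":3,"twist":0},{"grip":0.95,"dx":0,"dy":0,"dz":3,"twist":0},{"grip":0.95,"dx":0,"dy":0,"dz":3,"twist":0},{"grip":0.95,"dx":0,"dy":0,"dz":0,"twist":0}]' 45
python3 -m handwheel '[{"grip":0.95,"dx":0,"dy":0,"dz":2,"twist":0},{"grip":0.95,"dx":0,"dy":0,"dz":1,"twist":0},{"grip":0.95,"dx":0,"dy":0,"dz":0,"twist":0}]' 45
```

```text
time_s: 18.15
tool_pos: [0.629, -0.1525, 0.0654]
eef_rot: [0.627, 0.779, -0.001, -0.003]
force: [-8.8, 1.9, 2.4]
finger_gap: 0.0116
gripper_force: 45.0
time_s: 18.52
tool_pos: [0.629, -0.1525, 0.0627]
eef_rot: [0.627, 0.779, -0.001, -0.003]
force: [-9.8, 2.3, 3.8]
finger_gap: 0.0119
gripper_force: 45.0
```

```bash
python3 -m handwheel '[{"grip":0.95,"dx":0,"dy":0,"dz":1,"twist":0},{"grip":0.7,"dx":0,"dy":0,"dz":0,"twist":0},{"grip":0.7,"dx":0,"dy":0,"dz":0,"twist":0},{"grip":0.7,"dx":0,"dy":0,"dz":0,"twist":0},{"grip":0.7,"dx":0,"dy":0,"dz":-10,"twist":0}]' 45
python3 -m handwheel '[{"grip":0.7,"dx":0,"dy":0,"dz":-15,"twist":0},{"grip":1,"dx":0,"dy":0,"dz":0,"twist":0},{"grip":1,"dx":0,"dy":0,"dz":0,"twist":0},{"grip":1,"dx":0,"dy":0,"dz":0,"twist":0}]' 45
python3 -m handwheel '[{"grip":1,"dx":0,"dy":0,"dz":12,"twist":0},{"grip":1,"dx":0,"dy":0,"dz":4,"twist":0},{"grip":1,"dx":0,"dy":0,"dz":2,"twist":0},{"grip":1,"dx":0,"dy":0,"dz":0,"twist":0}]' 45
```

```text
time_s: 19.15
tool_pos: [0.6313, -0.1531, 0.0716]
eef_rot: [0.626, 0.779, -0.0, -0.001]
force: [-0.4, 0.4, 0.6]
finger_gap: 0.0284
gripper_force: 0.0
time_s: 19.65
tool_pos: [0.6313, -0.1531, 0.0863]
eef_rot: [0.626, 0.78, -0.0, -0.0]
force: [-0.2, -0.5, 0.2]
finger_gap: 0.002
gripper_force: 0.0
time_s: 20.15
tool_pos: [0.6317, -0.1533, 0.0687]
eef_rot: [0.626, 0.78, 0.0, 0.0]
force: [-0.1, -0.8, 0.3]
finger_gap: 0.0008
gripper_force: 0.0
```

```bash
python3 -m handwheel '[{"grip":1,"dx":0,"dy":0,"dz":1,"twist":0},{"grip":1,"dx":0,"dy":0,"dz":1,"twist":0},{"grip":1,"dx":0,"dy":0,"dz":0,"twist":0}]' 45
python3 -m handwheel '[{"grip":1,"dx":0,"dy":0,"dz":1.5,"twist":0},{"grip":1,"dx":0,"dy":0,"dz":0,"twist":0}]' 45
```

```text
time_s: 20.52
tool_pos: [0.632, -0.1535, 0.068]
eef_rot: [0.626, 0.78, 0.0, 0.0]
force: [-2.1, 0.4, 5.5]
finger_gap: 0.0004
gripper_force: 2.7
time_s: 20.78
tool_pos: [0.6322, -0.1535, 0.0677]
eef_rot: [0.626, 0.78, -0.0, 0.0]
force: [-4.8, 1.4, 11.1]
finger_gap: 0.0008
gripper_force: 5.6
```

```bash
python3 -m handwheel '[{"grip":1,"dx":0,"dy":0,"dz":-33,"twist":0},{"grip":1,"dx":27,"dy":13,"dz":0,"twist":0},{"grip":1,"dx":27,"dy":12.5,"dz":0,"twist":0},{"grip":1,"dx":0,"dy":0,"dz":0,"twist":0}]' 45
python3 - <<'E'
from h import *
im,p=wshot("pics/w6.png");s=manip.sense();top=manip.camera("top")[:,:,::-1];
print(s["tool_pos"],W(.05,.01),W(.05,-.05))
b=np.hstack([cv2.resize(im,(480,300)),cv2.resize(top[130:260,290:420],(300,300),interpolation=cv2.INTER_CUBIC)]);cv2.imwrite("pics/c6.png",b)
E
```

```text
time_s: 21.28
tool_pos: [0.6451, -0.0935, 0.0983]
eef_rot: [0.625, 0.78, 0.0, 0.0]
force: [-1.0, -1.1, -0.1]
finger_gap: 0.0008
gripper_force: 0.0
[ 0.64495143 -0.09464692  0.09823477] [ 0.64397476 -0.09605446] [ 0.6307639 -0.154582 ]
```

View pics/c6.png

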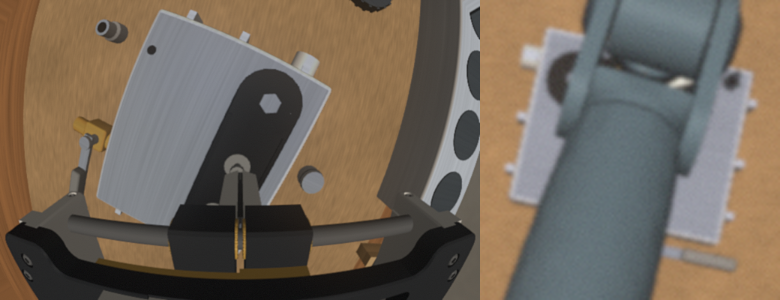

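The cover is home, the lever is shut across its pipe, and the closed fingers are over the inner rivet at (237,165). I'll press it down.

```bash
python3 -m handwheel '[{"grip":1,"dx":0,"dy":0,"dz":15,"twist":0},{"grip":1,"dx":0,"dy":0,"dz":4,"twist":0},{"grip":1,"dx":0,"dy":0,"dz":3,"twist":0},{"grip":1,"dx":0,"dy":0,"dz":3,"twist":0}]' 45
python3 -m handwheel '[{"grip":1,"dx":0,"dy":0,"dz":3,"twist":0},{"grip":1,"dx":0,"dy":0,"dz":2,"twist":0},{"grip":1,"dx":0,"dy":0,"dz":1,"twist":0},{"grip":1,"dx":0,"dy":0,"dz":0,"twist":0}]' 45
```

```text
time_s: 21.88
tool_pos: [0.6448, -0.0957, 0.0736]
eef_rot: [0.626, 0.779, -0.0, 0.0]
force: [-2.9, -2.4, 4.7]
finger_gap: 0.0006
gripper_force: 2.4
time_s: 22.38
tool_pos: [0.6451, -0.0954, 0.0681]
eef_rot: [0.626, 0.78, -0.0, 0.0]
force: [-4.2, -3.1, 7.7]
finger_gap: 0.0005
gripper_force: 3.8
```

```bash
python3 -m handwheel '[{"grip":1,"dx":0,"dy":0,"dz":1,"twist":0},{"grip":1,"dx":0,"dy":0,"dz":1,"twist":0},{"grip":1,"dx":0,"dy":0,"dz":0,"twist":0}]' 45
python3 -m handwheel '[{"grip":1,"dx":0,"dy":0,"dz":-30,"twist":0},{"grip":1,"dx":0,"dy":0,"dz":-50,"twist":0},{"grip":1,"dx":0,"dy":0,"dz":-50,"twist":0},{"grip":1,"dx":0,"dy":62,"dz":0,"twist":0},{"grip":1,"dx":0,"dy":0,"dz":0,"twist":0}]' 45
```

```text
time_s: 22.75
tool_pos: [0.6452, -0.0955, 0.0678]
eef_rot: [0.626, 0.78, -0.0, 0.0]
force: [-7.8, -1.7, 16.3]
finger_gap: 0.0008
gripper_force: 8.1
time_s: 23.38
tool_pos: [0.7073, -0.0801, 0.193]
eef_rot: [0.626, 0.78, 0.001, -0.001]
force: [-0.6, -0.8, -0.4]
finger_gap: 0.0004
gripper_force: 0.0
```

```bash
python3 -m handwheel '[{"grip":1,"dx":-55,"dy":-20,"dz":0,"twist":0},{"grip":1,"dx":-55,"dy":-20,"dz":0,"twist":0},{"grip":1,"dx":-55,"dy":-20,"dz":0,"twist":0},{"grip":1,"dx":-55,"dy":-20,"dz":0,"twist":0},{"grip":1,"dx":-55,"dy":-20,"dz":0,"twist":0}]'
python3 -m handwheel '[{"grip":1,"dx":-55,"dy":-20,"dz":0,"twist":0},{"grip":1,"dx":-55,"dy":-20,"dz":0,"twist":0},{"grip":1,"dx":0,"dy":0,"dz":0,"twist":0},{"grip":1,"dx":0,"dy":0,"dz":0,"twist":0}]'
python3 - <<'E'
from h import *
t=manip.camera("top")[:,:,::-1];s=manip.camera("side")[:,:,::-1]
r=lambda a,w,h:cv2.resize(a,(w,h),interpolation=cv2.INTER_CUBIC)
b=np.hstack([r(t[130:270,290:430],400,400),np.vstack([r(t[205:275,140:200],200,234),r(s[325:400,290:385],200,166)]),r(s[140:240,250:350],200,200)[:, :] if 0 else r(s[140:230,255:385],200,400)])
cv2.imwrite("pics/c7.png",b)
E
```

```text
time_s: 24.0
tool_pos: [0.666, -0.3727, 0.1943]
eef_rot: [0.626, 0.78, 0.001, -0.001]
force: [1.0, 0.2, 0.1]
finger_gap: 0.0008
gripper_force: 0.0
time_s: 24.5
tool_pos: [0.6513, -0.4869, 0.1942]
eef_rot: [0.626, 0.78, 0.001, -0.001]
force: [0.6, -0.1, 0.6]
finger_gap: 0.0007
gripper_force: 0.0
```

View pics/c7.png

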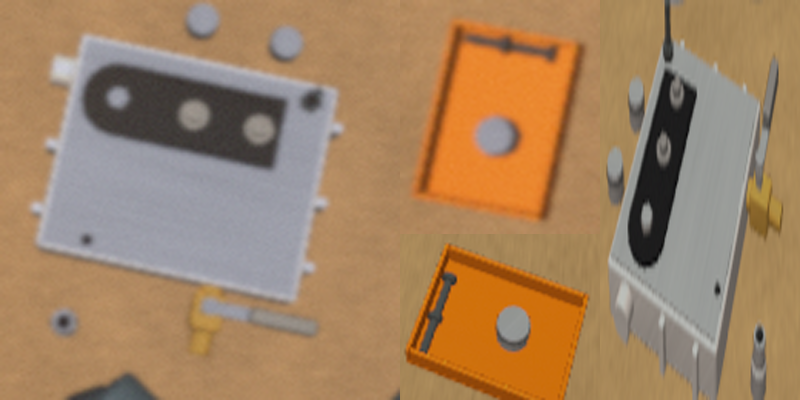

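Everything looks in place: the cover and rivets are home, the tappet stands in the left tray, and the lever is across its pipe. I'll check the lever and cover angles numerically.

```bash
python3 - <<'E'
from h import *
t_=manip.camera("top")[:,:,::-1];g=cv2.cvtColor(t_,cv2.COLOR_BGR2HSV)
x0,y0,x1,y1=364,232,404,252
c=t_[y0:y1,x0:x1].astype(int); m=((g[y0:y1,x0:x1,1]<75)).astype(np.uint8)
n,l,st,ce=cv2.connectedComponentsWithStats(m)
for i in range(1,n):
    if st[i,4]<25: continue
    ys,xs=np.nonzero(l==i); P=np.array([cast("top",x+x0,y+y0,.072)[:2] for x,y in zip(xs,ys)])
    w,v=np.linalg.eigh(np.cov(P.T));d=v[:,1]*np.sign(-v[1,1]);print(st[i],P.mean(0),P.min(0),P.max(0),"world dir",np.arctan2(d[1],d[0]),"cock=",th-np.arctan2(d[1],d[0]))
print("shut grip",W(-.115,-.11),"spindle",W(-.115,-.04))
f=lambda u,v,z:cast("top",290+(u+.5)*.35-.5,130+(v+.5)*.35-.5,z)
a=f(117,97,.065);b=f(259,129,.068);d=b-a;print("cover",np.arctan2(d[1],d[0])-th+np.pi,d)
E
```

```text
[ 8  0 23  4 62] [ 0.48035835 -0.15962591] [ 0.47536352 -0.18235334] [ 0.48352178 -0.12708747] world dir -1.6500227776602299 cock= 1.42802277766023
[  0   2  37  13 207] [ 0.46131456 -0.15085988] [ 0.44761179 -0.19661859] [ 0.47876358 -0.10662793] world dir -1.7905296655279268 cock= 1.5685296655279268
shut grip [ 0.4566023  -0.17677968] spindle [ 0.47201497 -0.10849755]
cover 1.552109100837715 [-0.03099234 -0.1262699   0.003     ]
```

```bash
python3 -c "
from rig import manip
print(manip.close_job())"
```

```text
the job is handed in; nothing more can be done
None
```

I did every step and handed the job in (no verdict came back): the stray tappet stands in the leftmost orange tray, the drain cock is shut at its stop, the cover is home over the strainer port, and both rivet pins are pressed onto their flanges.

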